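# Count along the jaw rack and push the loose jaw into the third gap

## Task

With the fingers together, run a fingertip lightly along the steel rail on top of the rack's back, starting at the end with the tall post and touching the rail behind the first, second and third gap in turn. Then push the loose aluminium jaw that lies on the bench in front of the rack into that third gap, straight in until it is fully home against the rack's back. Only push it, never lift it or tip it, and leave everything else where it is.

Things in the scene. Friction and masses are not known exactly. Their poses are not given: they have to be found in the camera images.
- rack: Fixed grey rack: 7 dividers (10 mm thick, 45 high, 64 apart, front noses rounded) make a row of 6 gaps 54 mm wide, open above and to the robot, filled or empty. Origin: bench level, mid-row; x into the gaps, y left along the row. Gap centres y = -160, -96, -32, 32, 96, 160 mm. Dividers run x = -5 to 70; back wall x = 70 to 94.
- rail: Fixed flat rigid steel bar along y on the rack's back wall, 24 mm wide, 444 long, 6 thick; top 56 mm above the bench. Origin: middle of its underside, at x = 82, y = 0, z = 50 mm in the rack's frame. Touched behind a gap when closed fingertips, centred within 20 mm of the gap's middle, press it with 0.3 N or more; over 40 N is too rough.
- post: Tall round steel post, 16 mm across, 55 high, fixed upright on the left or right end of the rail (it varies); the other end has only a 6 mm stub. Origin: its foot, on the rail's top and centre line, 208 mm from mid-row. The gap next to it is the first: first, second, third gap centres lie 48, 112, 176 mm from it along the row.
- jaw: The loose part: aluminium block 80 mm long (x), 40 wide (y), 36 high, two dark holes on top, 0.2 to 0.45 kg, flat on the bench before the rack, long side within 0.3 rad of the gaps' direction. Origin: middle of its underside. Slides with ordinary friction. Fully home: origin at x = 30 mm in the rack's frame, far end on the back wall, near end 5 mm proud of the noses.
- stored_a: Bystander in a gap: aluminium jaw 70 x 40 x 36 mm. Origin: middle of its underside.
- stored_b: Bystander in a gap: stepped aluminium jaw 66 x 40 x 48 mm. Origin: middle of its underside.
- stored_c: Bystander in a gap: stepped round steel plug, 38 mm across, 55 mm high. Origin: middle of its underside.
- sprocket: Bystander: steel sprocket lying flat, 90 mm across, 16 mm thick. Origin: middle of its underside.
- blank: Bystander: rusty round steel blank standing on end, 50 mm across, 55 mm high. Origin: middle of its underside.
- bushing: Bystander: brass bushing standing, 40 mm across, 35 mm high. Origin: middle of its underside.
- deburrer: Bystander: deburring tool with a black handle, 150 mm long, lying. Origin: underside.
- oiler: Bystander: white bottle, 56 mm across, 140 mm high. Origin: middle of its underside.
- caliper: Bystander: caliper lying flat, 170 mm long. Origin: middle of its underside.
Mind the look-alikes: they are no part of the job. What is shaped like the jaw but green is not meant.

How it is judged:
By the outcome, as a careful person would: the job done as asked, in the order asked, and still so for the second after the job is handed in, with the robot touching nothing.
It also fails if it takes over 59 s, if anything falls off the work surface, if the arm or the gripper's body presses on something with over 40 N, if the wrist force passes 120 N, or if a joint passes its speed limit or range.

## Robot

A 6-joint arm with a two-finger parallel gripper is mounted at the origin on the work surface. World frame = base frame: x ahead of the robot, y to its left, z up, the work surface at z = 0. Lengths are in m, angles in rad, forces in N, time in s.
With the tool pointing down it reaches from about 0.3 to 0.85 m from the base axis. Payload 4.2 kg.
Tool frame: the origin (TCP) lies on the centre line of the jaws, within the pads' length; the fingertips stand manip.tcp_to_tips ahead of it and the grasp point (between the pads) is the TCP (manip.tcp_to_tips is the distance from the TCP to the fingertips, in m); z points along the fingers, y is the line along which they close (so a half turn about z gives the same grasp; the last joint's range is limited). The gripper opens to 91 mm and grips with 3 to 60 N. Pads are 32 mm wide; open, the fingers measure 118 mm over their backs; the gripper's body (76 mm by 178 mm) begins 60 mm behind the grasp point.
Start: joints at [1.187, 0.32, 1.565, -0, 1.257, -0.02], TCP at [0.205, 0.537, 0.212] pointing down, gripper open.
Joint ranges: [-3.11, 3.11], [-0.84, 2.01], [0.21, 2.61], [-1.34, 4.49], [0.05, 2.63], [-2.56, 2.56]. Speed limits (rad/s): [2.57, 2.57, 3.14, 3.14, 3.14, 3.14].

## Interface

Orientations are given as a unit quaternion [x, y, z, w].
In Python, from workcell import readout, optics, ticket, spotter, manip gives the robot as it stands.
- The arm moves only by the shell command python3 -m inch 'ROWS' [FORCE]. ROWS is JSON, a list that holds one entry, the list of rows, each a list of 7 numbers: the shift along the tool's x, y, z in cm, then the turn, a rotation vector about the tool's x, y, z in rad, then the finger opening in cm, from 0 to 9.12. A call has 1 to 12 rows; each row shifts and turns the commanded pose from where the row before left it, along the tool's axes as they then stand; what a row does not reach is not made up. A row lasts 1/12 s, in which the tool goes at most 41.7 mm and 7.16 degrees, less where a joint would pass 70% of its speed; a pose out of reach is approached as far as the arm can. A call is refused whole if a number of a shift passes 4.17 or a number of a turn 0.125, either way. A call with a gripper value outside its range is refused whole. The fingers move at their own pace and stop on an object; FORCE is the grip in N (left out, the last holds). Time passes only in rows, so rows that do not move let the fingers close. It gives the time, the measured TCP pose, the force and the opening at its end, in the units of the state.
- readout.read_state(): the state, without advancing time (a new reading comes with each control period).
- optics.snapshot(name): name is "scene" or "top" or "wrist"; returns a dict with "color" (400x640x3 uint8, red, green, blue), "z_map" (400x640 float32, m along the optical axis (not along the pixel's ray), 0 where there is no reading), "vfov" (degrees; the focal length in pixels is half the picture's height over the tangent of half this angle, whatever the lens; pixels are square), "cx", "cy" (the principal point, pixels), "dist" ([k1, k2, p1, p2, k3] as OpenCV has them; the pictures are not rectified), "rvec" (rotation vector, rad) and "tvec" (3), from world to camera coordinates, as OpenCV has them. Camera axes: x right, y down, z forward; pixel columns grow to the right and rows downward; lengths in m; the calibration is good to about 2 mm. A picture is of the moment at which its call begins.
- ticket.job_done(): hands the job in, once; it reports no verdict.
Trained networks look in the newest picture that a camera, given by its name, has taken for a name from the list of things; names that differ only in an ending like _2 or _b are one class to them, and where a whole thing is asked for, a point or a joint stands for the part that bears it (a point fixed in the world has none). Each returns a list of dicts, best first, with "score" (0 to 1); they miss things now and then, are a little off and sometimes report something else, mostly with a low value. They report only what shows in the picture. A call takes as long as a camera call. They do not tell look-alikes from the thing itself.
- spotter.look_for(camera, thing): "rect" ([left, top, right, bottom] in pixels, round what is visible of it).
- spotter.mark_of(camera, thing): "position" ([column, row] in pixels: a listed point, or the origin of a listed thing).
The state is a dict: "clock": time; "qpos": joint angles; "qd": joint speeds; "joint_torque": joint torques, N m; "position": TCP position; "ee_rot": TCP orientation; "ft_force": force on the tool from outside, world axes, zero at the start; "moment": the same for the moment, N m; "opening": finger opening in m.
Only numpy, scipy, OpenCV 4.12 (cv2) and the standard library are available. Lean on these libraries where they do the work, as an engineer would, in place of code of your own. Each camera call takes 0.05 s, during which the arm holds its last target. There are 200 camera calls.

## Working session

There is one attempt and no reset: what is moved stays moved. The work goes in short steps, Python scripts to look and compute and a shell command to move; the robot and the scene stay as the last step left them, time stands still between calls to the robot, and variables do not carry over. Pictures are saved under pics/ and viewed, on a budget of 10 in all, crops included, one or two more only if the job needs it, and the job is handed in when it is done.

```bash
mkdir -p pics; cat > h.py <<'E'
import numpy as np, cv2
from workcell import readout, optics, ticket, spotter, manip
from scipy.spatial.transform import Rotation as R
def cam(s):
    f=200/np.tan(np.radians(s["vfov"])/2)
    K=np.array([[f,0,s["cx"]],[0,f,s["cy"]],[0,0,1.]])
    return K,np.array(s["dist"],float),cv2.Rodrigues(np.array(s["rvec"],float))[0],np.array(s["tvec"],float).ravel()
def cloud(s):
    K,d,Rm,t=cam(s); v,u=np.mgrid[0:400,0:640]
    p=cv2.undistortPoints(np.stack([u,v],-1).reshape(-1,1,2).astype(float),K,d).reshape(400,640,2)
    z=s["z_map"]; c=np.dstack([p*z[...,None],z]); w=(c-t)@Rm
    w[z<=0]=np.nan; return w
def save(s,n): cv2.imwrite(f"pics/{n}.png",s["color"][...,::-1])
def ray(s,px,h):
    K,d,Rm,t=cam(s); p=cv2.undistortPoints(np.array(px,float).reshape(1,1,2),K,d).ravel()
    D=Rm.T@np.array([*p,1]); o=-Rm.T@t; return o+D*(h-o[2])/D[2]
E
python3 - <<'E'
from h import *
s=readout.read_state(); print(s, manip.tcp_to_tips)
for c in ("scene","top"):
    p=optics.snapshot(c); save(p,c+"0")
    for t,h in (("rack",0),("rail",.05),("post",.056),("jaw",0),("sprocket",0),("stored_a",0)):
        for r in spotter.mark_of(c,t)[:3]: print(c,t,r,ray(p,r["position"],h).round(3))
E
```

```text
{'clock': 0.0, 'qpos': array([ 1.18696742e+00,  3.20256434e-01,  1.56565759e+00, -3.34456061e-05,
        1.25738093e+00, -2.00072413e-02]), 'qd': array([-4.29983761e-04,  3.59801113e-04, -4.22330567e-04,  6.53859403e-05,
       -5.57279515e-04,  1.26992908e-03]), 'joint_torque': array([-1.61600005e-03, -4.12451649e+01, -2.31976676e+01,  7.26649957e-02,
        4.55050659e-02, -1.45644926e-04]), 'position': array([0.20443947, 0.53689575, 0.21154897]), 'ee_rot': array([ 1.80904057e-01,  9.83500380e-01, -8.37047713e-04, -1.55116535e-04]), 'ft_force': array([ 0.01857717, -0.14341568, -0.54375993]), 'moment': array([ 0.05095893, -0.00255402, -0.01358996]), 'opening': 0.09102694554358375} 0.019
scene rack {'position': [349.2, 219.8], 'score': 0.83} [0.568 0.041 0.   ]
scene post {'position': [334.6, 256.8], 'score': 0.68} [ 0.638 -0.166  0.056]
scene jaw {'position': [307.4, 220.5], 'score': 0.92} [ 0.464 -0.034 -0.   ]
scene jaw {'position': [323.3, 192.6], 'score': 0.87} [0.43 0.11 0.  ]
scene jaw {'position': [264.8, 222.8], 'score': 0.72} [ 0.364 -0.116  0.   ]
scene sprocket {'positi
[... 498 characters left out ...]
} [0.654 0.039 0.05 ]
top rail {'position': [416.3, 186.3], 'score': 0.56} [ 0.541 -0.328  0.05 ]
top post {'position': [362.8, 151.6], 'score': 0.47} [ 0.649 -0.168  0.056]
top jaw {'position': [321.4, 213.3], 'score': 0.89} [ 0.468 -0.04   0.   ]
top jaw {'position': [276.1, 224.2], 'score': 0.85} [0.435 0.101 0.   ]
top jaw {'position': [245.5, 171.5], 'score': 0.74} [0.604 0.199 0.   ]
top sprocket {'position': [208.5, 221.0], 'score': 0.88} [0.448 0.313 0.   ]
top stored_a {'position': [249.0, 169.7], 'score': 0.81} [0.609 0.188 0.   ]
top stored_a {'position': [296.0, 153.5], 'score': 0.69} [0.66  0.038 0.   ]
top stored_a {'position': [265.7, 173.1], 'score': 0.61} [0.598 0.135 0.   ]
```

```bash
ls .
```

```text
h.py
pics
```

```bash
python3 - <<'E'
import cv2
a=cv2.imread("pics/top0.png")[90:290,180:460]; cv2.imwrite("pics/topc.png",cv2.resize(a,None,fx=2.8,fy=2.8,interpolation=cv2.INTER_CUBIC))
E
```

```text
(no output)
```

View pics/topc.png

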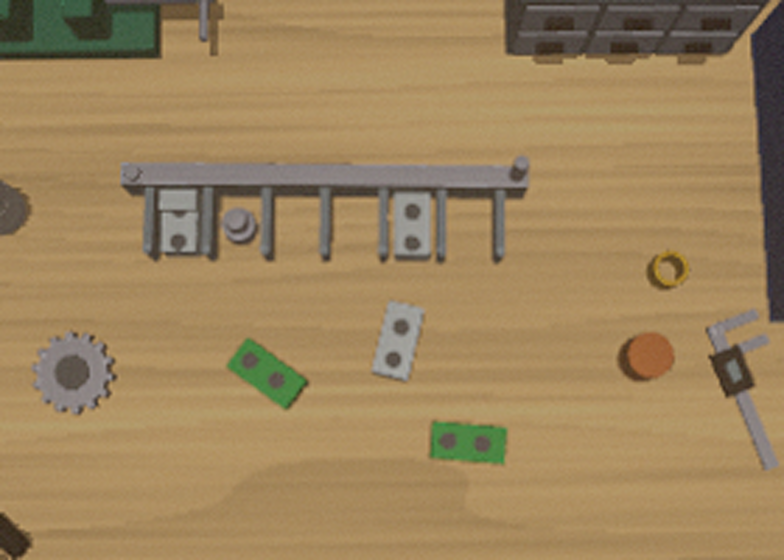

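View pics/scene0.png

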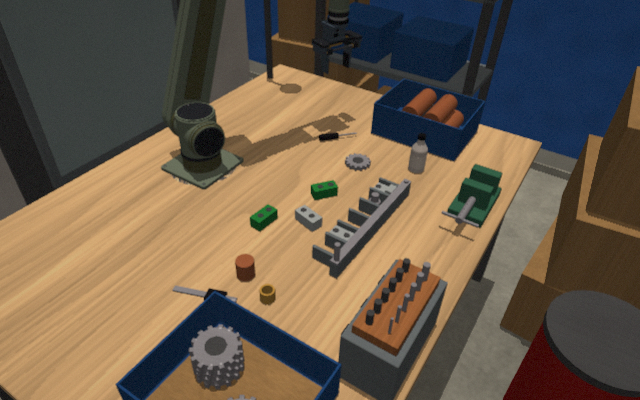

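The top view shows the post at the right end of the rail (crop 520,168). The first gap is empty, the second holds stored_a (412,225), and the third (354,225) is empty. The grey jaw (399,341) lies in front, slightly yawed, with green look-alikes on both sides of it. Next I'll measure from the depth map.

```bash
cat > meas.py <<'E'
from h import *
def rect(m): 
    (c,wh,a)=cv2.minAreaRect((m[:,:2]*1000).astype(np.float32)); return np.round(c,1),np.round(wh,1),round(a,2)
def go(c):
    p=optics.snapshot(c); w=cloud(p); x,y,z=np.moveaxis(w,-1,0)
    m=w[(x>.58)&(x<.75)&(y>-.25)&(y<.33)&(z>.049)&(z<.064)]
    print(c,"rail",len(m),rect(m),m[:,2].mean() if len(m) else 0)
    # strip fit
    q=m[:,:2]; mu=q.mean(0); d=np.linalg.svd(q-mu,full_matrices=False)[2][0]; d*=-np.sign(d[1]); 
    print(" dir",d,"mid",mu,"yaw",np.arctan2(d[0],-d[1]))
    m=w[(x>.58)&(x<.75)&(y>-.25)&(y<.33)&(z>.085)&(z<.13)]
    print(" post",len(m),m.mean(0) if len(m) else 0, m[:,2].max() if len(m) else 0)
    col=p["color"].astype(int); grey=(col.max(-1)-col.min(-1))<40
    k=(x>.40)&(x<.54)&(y>-.11)&(y<.03)&(z>.028)&(z<.045)&grey
    m=w[k]; print(" jaw",len(m),rect(m),m.mean(0))
    return p,w
if __name__=="__main__":
    for c in("top","scene"): go(c)
E
python3 meas.py
```

```text
top rail 1282 (array([622.8,  37.3]), array([443. ,  83.8]), 89.63) 0.055687204501271154
 dir [-0.00296794 -0.9999956 ] mid [0.64525889 0.05023781] yaw -0.0029679409299240866
 post 36 [ 0.64287948 -0.16909153  0.10604233] 0.11380496151347073
 jaw 341 (array([470. , -39.5]), array([39.4, 79.5]), 75.81) [ 0.46945084 -0.03956861  0.03612136]
scene rail 1000 (array([625.6,  37.5]), array([450. ,  82.3]), 89.42) 0.05595121398130219
 dir [ 0.00226733 -0.99999743] mid [0.64954184 0.02818542] yaw 0.0022673310730524634
 post 65 [ 0.64888962 -0.17435502  0.10129145] 0.11372098564136578
 jaw 281 (array([471.7, -43.2]), array([46.4, 82.9]), 73.4) [ 0.4737926  -0.04445528  0.03542403]
```

```bash
python3 -m inch '[[[0,0,0,0,0,-0.091,0],[0,0,0,0,0,-0.091,0],[0,0,0,0,0,-0.091,0],[0,0,0,0,0,-0.091,0],[-2.2,-3.3,0,0,0,0,0],[-2.2,-3.3,0,0,0,0,0],[-2.2,-3.3,0,0,0,0,0],[-2.2,-3.3,0,0,0,0,0],[-2.2,-3.3,0,0,0,0,0],[-2.2,-3.3,0,0,0,0,0],[-2.2,-3.3,0,0,0,0,0],[-2.2,-3.3,0,0,0,0,0]]]' 20
python3 -m inch '[[[-2.2,-3.3,0,0,0,0,0],[-2.2,-3.3,0,0,0,0,0],[-2.2,-3.3,0,0,0,0,0],[-2.2,-3.3,0,0,0,0,0],[-2.2,-3.3,0,0,0,0,0],[-2.2,-3.3,0,0,0,0,0],[-2.2,-3.3,0,0,0,0,0],[0,0,0,0,0,0,0],[0,0,0,0,0,0,0]]]'
python3 - <<'E'
from h import *
p=optics.snapshot("wrist"); save(p,"w1"); w=cloud(p); x,y,z=np.moveaxis(w,-1,0)
print(np.nanmin(w.reshape(-1,3),0),np.nanmax(w.reshape(-1,3),0))
k=(z>.05)&(z<.06)&(x>.62)&(x<.68)
for a in np.arange(-.2,.2,.04):
    q=w[k&(y>a)&(y<a+.04)]
    if len(q)>20: print(a.round(2),len(q),np.percentile(q[:,0],[2,50,98]).round(4),q[:,2].mean().round(4))
q=w[(z>.09)&(z<.13)&(x>.6)&(x<.7)]; print("post",len(q),q.mean(0))
p=optics.snapshot("top"); w=cloud(p); x,y,z=np.moveaxis(w,-1,0)
k=(z>.052)&(z<.06)&(x>.635)&(x<.68)
for a in np.arange(-.2,.24,.04):
    q=w[k&(y>a)&(y<a+.04)]
    if len(q)>20: print("top",a.round(2),len(q),np.percentile(q[:,0],[2,50,98]).round(4))
E
```

```text
clock: 1.8
position: [0.3814, 0.2717, 0.2126]
ee_rot: [-0.0, 1.0, 0.0, 0.0]
ft_force: [0.4, 0.4, -0.1]
opening: 0.0143
clock: 2.55
position: [0.5354, 0.0409, 0.212]
ee_rot: [0.002, 1.0, 0.0, -0.0]
ft_force: [-0.5, 0.2, -0.1]
opening: 0.0003
[ 0.31252216 -0.45435115 -0.00343597] [0.9061907  0.53244897 0.34579164]
post 571 [0.62358623 0.12864935 0.10051932]
top -0.2 26 [0.6351 0.6402 0.657 ]
top -0.16 90 [0.6352 0.6471 0.6577]
top -0.12 95 [0.6353 0.6475 0.6578]
top -0.08 86 [0.6355 0.6481 0.6584]
top -0.04 49 [0.6362 0.6524 0.6586]
top 0.2 57 [0.6426 0.653  0.6649]
```

View pics/w1.png

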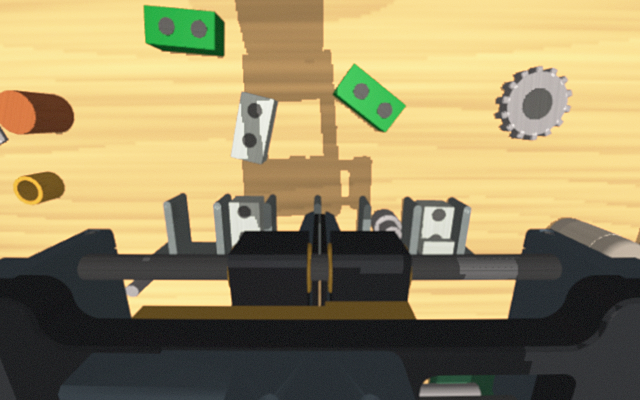

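The wrist view shows the grey jaw at (254,127), the green look-alikes well clear, and gap 3 beside stored_a, empty. Next I go above the rail behind gap 1.

```bash
python3 -m inch '[[[-1.9,-2.7,0,0,0,0,0],[-1.9,-2.7,0,0,0,0,0],[-1.9,-2.7,0,0,0,0,0],[-1.9,-2.7,0,0,0,0,0],[-1.9,-2.7,0,0,0,0,0],[-1.9,-2.8,0,0,0,0,0],[0,0,3.2,0,0,0,0],[0,0,3.2,0,0,0,0],[0,0,3.2,0,0,0,0],[0,0,3,0,0,0,0],[0,0,0,0,0,0,0],[0,0,0,0,0,0,0]]]'
python3 -m inch '[[[0,0,0.2,0,0,0,0],[0,0,0.1,0,0,0,0],[0,0,0,0,0,0,0]]]'
```

```text
clock: 3.65
position: [0.6477, -0.1187, 0.0855]
ee_rot: [-0.001, 1.0, 0.001, -0.002]
ft_force: [0.3, 0.5, 1.7]
opening: 0.0004
clock: 3.9
position: [0.6499, -0.1203, 0.0855]
ee_rot: [-0.0, 1.0, -0.0, 0.002]
ft_force: [-0.1, -0.1, -1.2]
opening: 0.0006
```

```bash
for i in 1; do python3 -m inch '[[[0,0,0.2,0,0,0,0],[0,0,0.2,0,0,0,0],[0,0,0,0,0,0,0]]]'; done; python3 -m inch '[[[0,0,0.1,0,0,0,0],[0,0,0,0,0,0,0]]]';python3 -m inch '[[[0,0,0.1,0,0,0,0],[0,0,0,0,0,0,0]]]'
```

```text
clock: 4.15
position: [0.6487, -0.1205, 0.0795]
ee_rot: [-0.0, 1.0, 0.0, 0.0]
ft_force: [0.3, -0.9, 0.0]
opening: 0.0004
clock: 4.32
position: [0.6486, -0.1206, 0.0782]
ee_rot: [-0.0, 1.0, 0.0, -0.0]
ft_force: [-1.0, 0.7, 0.7]
opening: 0.0002
clock: 4.48
position: [0.6487, -0.1205, 0.0771]
ee_rot: [-0.0, 1.0, 0.0, -0.0]
ft_force: [-0.0, -0.1, -0.3]
opening: 0.0006
```

```bash
python3 -m inch '[[[0,0,0.1,0,0,0,0],[0,0,0,0,0,0,0]]]';python3 -m inch '[[[0,0,0.1,0,0,0,0],[0,0,0,0,0,0,0]]]';python3 -m inch '[[[0,0,0.05,0,0,0,0],[0,0,0,0,0,0,0]]]'
```

```text
clock: 4.65
position: [0.6486, -0.1205, 0.0761]
ee_rot: [-0.0, 1.0, 0.0, -0.0]
ft_force: [-0.6, -0.4, -0.2]
opening: 0.0003
clock: 4.82
position: [0.6486, -0.1205, 0.0751]
ee_rot: [-0.0, 1.0, 0.0, -0.0]
ft_force: [0.1, -0.1, -0.8]
opening: 0.0006
clock: 4.98
position: [0.6487, -0.1205, 0.0748]
ee_rot: [-0.0, 1.0, 0.0, -0.0]
ft_force: [-0.2, 0.3, 0.7]
opening: 0.0006
```

```bash
python3 -m inch '[[[0,0,0.05,0,0,0,0],[0,0,0,0,0,0,0]]]'|grep -E 'pos|ft';python3 -m inch '[[[0,0,0.05,0,0,0,0],[0,0,0,0,0,0,0]]]'|grep -E 'pos|ft'
```

```text
position: [0.6487, -0.1205, 0.0743]
ft_force: [-0.3, -0.1, -0.1]
position: [0.6487, -0.1205, 0.0737]
ft_force: [-0.0, -0.4, 0.1]
```

```bash
python3 -m inch '[[[0,0,0.05,0,0,0,0],[0,0,0,0,0,0,0]]]'|grep -E 'pos|ft';python3 -m inch '[[[0,0,0.05,0,0,0,0],[0,0,0,0,0,0,0]]]'|grep -E 'pos|ft';python3 -m inch '[[[0,0,0.05,0,0,0,0],[0,0,0,0,0,0,0]]]'|grep -E 'pos|ft'
```

```text
position: [0.6487, -0.1205, 0.0732]
ft_force: [-0.1, -0.5, 0.1]
position: [0.6487, -0.1205, 0.0727]
ft_force: [0.6, 1.1, -0.8]
position: [0.6487, -0.1205, 0.0723]
ft_force: [-0.2, -0.8, -0.2]
```

```bash
python3 - <<'E'
from h import *
p=optics.snapshot("scene"); save(p,"s2")
a=p["color"][190:300,280:440,::-1]; cv2.imwrite("pics/s2c.png",cv2.resize(a,None,fx=5,fy=5,interpolation=cv2.INTER_CUBIC))
s=readout.read_state(); print(s["position"],s["ft_force"])
K,d,Rm,t=cam(p)
tip=s["position"]-[0,0,.019]; print(cv2.projectPoints(tip.reshape(1,3),cv2.Rodrigues(Rm)[0],t,K,d)[0], )
E
```

```text
[ 0.64873099 -0.12048013  0.07226938] [ 0.17468307  1.06926776 -0.39731244]
[[[346.59926608 249.00718884]]]
```

View pics/s2c.png

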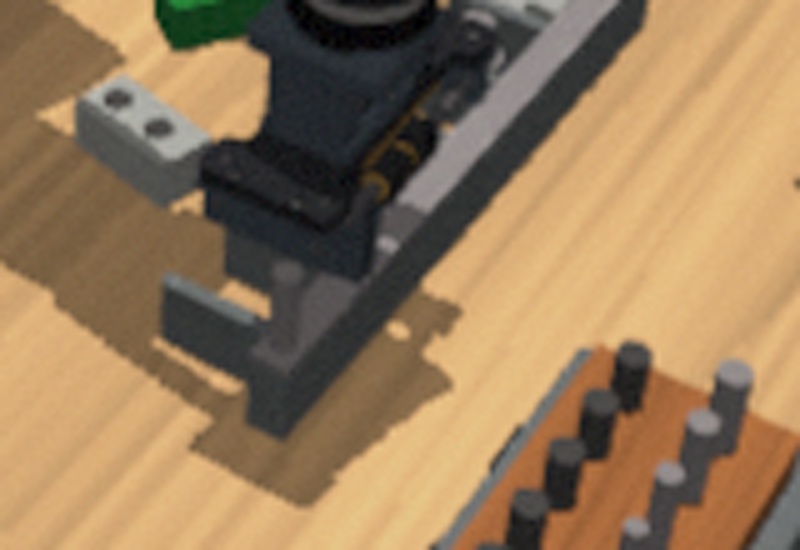

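The crop shows the gripper over the rail just inside the post (288,290), with its body clear above it. There's no contact yet, so I keep creeping down.

```bash
python3 -m inch '[[[0,0,0.05,0,0,0,0],[0,0,0,0,0,0,0]]]'|grep -E 'pos|ft';python3 -m inch '[[[0,0,0.05,0,0,0,0],[0,0,0,0,0,0,0]]]'|grep -E 'pos|ft';python3 -m inch '[[[0,0,0.05,0,0,0,0],[0,0,0,0,0,0,0]]]'|grep -E 'pos|ft'
```

```text
position: [0.6487, -0.1205, 0.0718]
ft_force: [-0.4, -0.6, 0.1]
position: [0.6487, -0.1205, 0.0712]
ft_force: [0.3, 0.3, -0.0]
position: [0.6487, -0.1205, 0.0707]
ft_force: [-0.3, -0.5, -0.2]
```

```bash
python3 - <<'E'
from h import *
p=optics.snapshot("wrist"); save(p,"w2"); w=cloud(p); x,y,z=np.moveaxis(w,-1,0)
K,d,Rm,t=cam(p); print("cam",-Rm.T@t)
for a in np.arange(-.2,.1,.02):
    k=(y>a)&(y<a+.02)&(x>.55)&(x<.75)
    for lo in (.03,.045,.055,.065):
        q=w[k&(z>lo)&(z<lo+.012)]
        if len(q)>30: print(a.round(2),lo,len(q),np.percentile(q[:,0],[2,98]).round(4),np.median(q[:,2]).round(4))
E
```

```text
cam [ 0.57390075 -0.11920264  0.24324692]
-0.2 0.045 118 [0.6324 0.6474] 0.0558
-0.2 0.055 94 [0.633  0.6477] 0.0561
-0.18 0.03 109 [0.6325 0.6333] 0.0365
-0.18 0.045 413 [0.6326 0.6487] 0.0558
-0.18 0.055 439 [0.6328 0.6486] 0.0565
-0.18 0.065 159 [0.6367 0.6438] 0.071
-0.16 0.03 258 [0.5614 0.6337] 0.0362
-0.16 0.045 1644 [0.5617 0.6489] 0.046
-0.16 0.055 615 [0.6333 0.6496] 0.0562
-0.14 0.03 118 [0.6333 0.6342] 0.0359
-0.14 0.045 424 [0.6333 0.6492] 0.0557
-0.14 0.055 329 [0.6337 0.6494] 0.0561
-0.12 0.03 108 [0.6337 0.6347] 0.0368
-0.12 0.045 420 [0.6339 0.6543] 0.0558
-0.12 0.055 331 [0.6341 0.655 ] 0.0562
-0.1 0.03 248 [0.5631 0.6349] 0.0364
-0.1 0.045 1557 [0.5624 0.6491] 0.0461
-0.1 0.055 566 [0.6346 0.6496] 0.0562
-0.08 0.03 2442 [0.5638 0.635 ] 0.0362
-0.08 0.045 675 [0.6347 0.6525] 0.0559
-0.08 0.055 588 [0.6349 0.6528] 0.0561
-0.06 0.03 2672 [0.5639 0.6354] 0.0363
-0.06 0.045 907 [0.6352 0.6582] 0.056
-0.06 0.055 834 [0.6356 0.6582] 0.0561
-0.04 0.03 994 [0.563  0.6358] 0.036
-0.04 0.045 1820 [0.5642 0.6577] 0.0466
-0.04 0.055 813 [0.6361 0.6583] 0.0561
-0.02 0.03 90 [0.6359 0.6367] 0.0361
-0.02 0.045 906 [0.636  0.6586] 0.0559
-0.02 0.055 794 [0.6364 0.6587] 0.0561
-0.0 0.03 107 [0.6362 0.6372] 0.0364
-0.0 0.045 893 [0.6361 0.6594] 0.0559
-0.0 0.055 815 [0.6364 0.6594] 0.056
0.02 0.03 1241 [0.5638 0.6372] 0.0363
0.02 0.045 1261 [0.5664 0.6584] 0.0535
0.02 0.055 617 [0.6366 0.6592] 0.056
0.04 0.03 44 [0.6365 0.6379] 0.0381
0.04 0.045 809 [0.5664 0.6508] 0.0553
0.04 0.055 454 [0.6371 0.6518] 0.056
0.06 0.03 90 [0.6369 0.638 ] 0.0372
0.06 0.045 788 [0.6371 0.6597] 0.0559
0.06 0.055 694 [0.6375 0.6597] 0.0561
0.08 0.03 1623 [0.5666 0.6377] 0.0361
0.08 0.045 1126 [0.5705 0.6613] 0.0556
0.08 0.055 782 [0.6382 0.6615] 0.0561
0.1 0.03 58 [0.5635 0.6386] 0.0378
0.1 0.045 1168 [0.5705 0.6613] 0.0547
0.1 0.055 605 [0.6384 0.6617] 0.0561
```

View pics/w2.png

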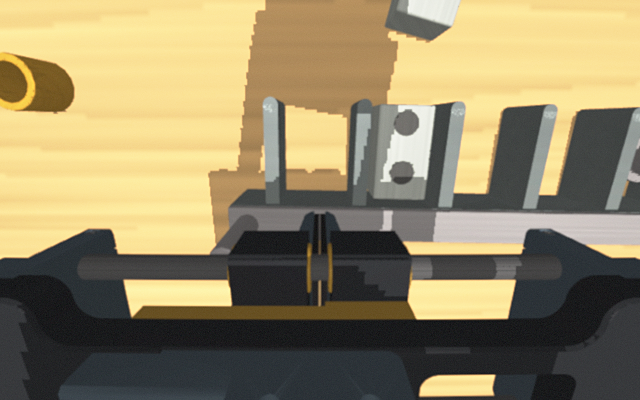

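```bash
python3 - <<'E'
from h import *
p=optics.snapshot("wrist"); w=cloud(p)
for v in range(196,250,3): print(v,[w[v,u].round(3).tolist() for u in (309,316,325,332)])
E
python3 -m inch '[[[0,0,0.05,0,0,0,0],[0,0,0,0,0,0,0]]]'|grep -E 'pos|ft';python3 -m inch '[[[0,0,0.05,0,0,0,0],[0,0,0,0,0,0,0]]]'|grep -E 'pos|ft'
```

```text
196 [[0.634, -0.128, 0.021], [0.634, -0.122, 0.02], [0.634, -0.114, 0.02], [0.634, -0.109, 0.02]]
199 [[0.634, -0.127, 0.031], [0.634, -0.122, 0.029], [0.634, -0.115, 0.029], [0.634, -0.109, 0.029]]
202 [[0.633, -0.127, 0.04], [0.634, -0.122, 0.039], [0.634, -0.115, 0.038], [0.634, -0.109, 0.038]]
205 [[0.634, -0.127, 0.046], [0.634, -0.122, 0.045], [0.634, -0.115, 0.045], [0.634, -0.11, 0.046]]
208 [[0.634, -0.127, 0.052], [0.634, -0.122, 0.054], [0.634, -0.115, 0.053], [0.634, -0.11, 0.054]]
211 [[0.635, -0.126, 0.057], [0.635, -0.121, 0.057], [0.635, -0.115, 0.056], [0.636, -0.11, 0.056]]
214 [[0.63, -0.126, 0.079], [0.632, -0.121, 0.073], [0.637, -0.115, 0.057], [0.63, -0.111, 0.077]]
217 [[0.63, -0.125, 0.084], [0.632, -0.121, 0.079], [0.632, -0.116, 0.078], [0.63, -0.112, 0.083]]
220 [[0.63, -0.125, 0.089], [0.631, -0.121, 0.085], [0.632, -0.116, 0.084], [0.63, -0.112, 0.089]]
223 [[0.63, -0.125, 0.094], [0.632, -0.121, 0.09], [0.631, -0.116, 0.09], [0.63, -0.112, 0.094]]
226 [[0.63, -0.125, 0.098], [0.632, -0.121, 0.095], [0.632, -0.116, 0.094], [0.63, -0.112, 0.099]]
229 [[0.63, -0.125, 0.102], [0.632, -0.121, 0.098], [0.632, -0.116, 0.099], [0.631, -0.112, 0.101]]
232 [[0.61, -0.123, 0.156], [0.632, -0.121, 0.103], [0.631, -0.116, 0.104], [0.61, -0.115, 0.157]]
235 [[0.611, -0.123, 0.155], [0.632, -0.121, 0.108], [0.632, -0.116, 0.107], [0.61, -0.115, 0.159]]
238 [[0.612, -0.123, 0.156], [0.631, -0.121, 0.112], [0.631, -0.116, 0.112], [0.61, -0.115, 0.162]]
241 [[0.613, -0.123, 0.156], [0.631, -0.121, 0.116], [0.632, -0.116, 0.115], [0.61, -0.115, 0.164]]
244 [[0.61, -0.122, 0.165], [0.632, -0.121, 0.119], [0.632, -0.116, 0.117], [0.609, -0.115, 0.167]]
247 [[0.611, -0.122, 0.166], [0.632, -0.121, 0.122], [0.632, -0.117, 0.122], [0.61, -0.115, 0.168]]
position: [0.6487, -0.1205, 0.0702]
ft_force: [0.1, -0.2, 0.2]
position: [0.6487, -0.1205, 0.0697]
ft_force: [-1.4, -0.5, -0.1]
```

The depth data put the closed fingertips at about z=0.07, so the reported TCP sits practically at the tips and the rail is still about 13 mm below. I go on down, creeping near contact.

```bash
python3 -m inch '[[[0,0,0.2,0,0,0,0],[0,0,0.2,0,0,0,0],[0,0,0,0,0,0,0]]]'|grep -E 'pos|ft'; for i in 1; do python3 -m inch '[[[0,0,0.1,0,0,0,0],[0,0,0.1,0,0,0,0],[0,0,0,0,0,0,0]]]'|grep -E 'pos|ft'; done;  python3 -m inch '[[[0,0,0.1,0,0,0,0],[0,0,0,0,0,0,0]]]'|grep -E 'pos|ft'
```

```text
position: [0.6484, -0.1204, 0.0652]
ft_force: [0.5, -0.3, 0.5]
position: [0.6486, -0.1205, 0.0636]
ft_force: [0.2, -0.6, -0.0]
position: [0.6486, -0.1205, 0.0626]
ft_force: [-0.6, -0.6, 0.0]
```

```bash
python3 -m inch '[[[0,0,0.1,0,0,0,0],[0,0,0,0,0,0,0]]]'|grep -E 'pos|ft';  python3 - <<'E'
from h import *
p=optics.snapshot("wrist"); w=cloud(p)
for v in range(196,232,2): print(v,[w[v,u].round(3).tolist() for u in (309,316,325,332)])
E
```

```text
position: [0.6487, -0.1205, 0.0617]
ft_force: [0.1, 0.8, -0.1]
196 [[0.634, -0.128, 0.013], [0.634, -0.122, 0.012], [0.634, -0.114, 0.011], [0.634, -0.109, 0.011]]
198 [[0.634, -0.127, 0.019], [0.634, -0.122, 0.019], [0.634, -0.115, 0.017], [0.634, -0.109, 0.018]]
200 [[0.634, -0.127, 0.024], [0.634, -0.122, 0.024], [0.634, -0.115, 0.024], [0.634, -0.109, 0.023]]
202 [[0.634, -0.127, 0.029], [0.634, -0.122, 0.029], [0.634, -0.115, 0.028], [0.634, -0.109, 0.028]]
204 [[0.634, -0.127, 0.036], [0.634, -0.122, 0.035], [0.634, -0.115, 0.034], [0.634, -0.11, 0.034]]
206 [[0.634, -0.127, 0.041], [0.634, -0.122, 0.04], [0.634, -0.115, 0.039], [0.634, -0.11, 0.039]]
208 [[0.634, -0.126, 0.045], [0.634, -0.122, 0.045], [0.634, -0.115, 0.044], [0.634, -0.11, 0.044]]
210 [[0.634, -0.126, 0.048], [0.634, -0.121, 0.048], [0.634, -0.115, 0.049], [0.634, -0.11, 0.049]]
212 [[0.634, -0.126, 0.054], [0.634, -0.121, 0.054], [0.634, -0.115, 0.054], [0.634, -0.111, 0.054]]
214 [[0.63, -0.126, 0.069], [0.632, -0.121, 0.065], [0.634, -0.115, 0.056], [0.63, -0.111, 0.069]]
216 [[0.63, -0.125, 0.072], [0.631, -0.121, 0.069], [0.634, -0.115, 0.061], [0.63, -0.111, 0.073]]
218 [[0.63, -0.125, 0.077], [0.632, -0.121, 0.072], [0.632, -0.116, 0.072], [0.63, -0.112, 0.076]]
220 [[0.63, -0.125, 0.08], [0.632, -0.121, 0.075], [0.632, -0.116, 0.076], [0.63, -0.112, 0.08]]
222 [[0.63, -0.125, 0.084], [0.631, -0.121, 0.08], [0.632, -0.116, 0.079], [0.63, -0.112, 0.083]]
224 [[0.63, -0.125, 0.086], [0.631, -0.121, 0.083], [0.632, -0.116, 0.083], [0.63, -0.112, 0.086]]
226 [[0.63, -0.125, 0.089], [0.631, -0.121, 0.086], [0.631, -0.116, 0.086], [0.63, -0.112, 0.09]]
228 [[0.63, -0.125, 0.092], [0.631, -0.121, 0.089], [0.631, -0.116, 0.09], [0.63, -0.112, 0.092]]
230 [[0.631, -0.125, 0.094], [0.631, -0.121, 0.093], [0.631, -0.116, 0.092], [0.631, -0.112, 0.094]]
```

```bash
python3 -m inch '[[[0,0,0.1,0,0,0,0],[0,0,0.1,0,0,0,0],[0,0,0,0,0,0,0]]]'|grep -E 'pos|ft'; python3 -m inch '[[[0,0,0.05,0,0,0,0],[0,0,0,0,0,0,0]]]'|grep -E 'pos|ft';  python3 -m inch '[[[0,0,0.05,0,0,0,0],[0,0,0,0,0,0,0]]]'|grep -E 'pos|ft'
```

```text
position: [0.6486, -0.1205, 0.0595]
ft_force: [-0.2, 0.2, -0.6]
position: [0.6487, -0.1205, 0.0592]
ft_force: [-0.4, -0.2, 0.5]
position: [0.6487, -0.1205, 0.0587]
ft_force: [0.1, 0.8, 0.7]
```

```bash
python3 -m inch '[[[0,0,0.05,0,0,0,0],[0,0,0,0,0,0,0]]]'|grep -E 'pos|ft'; python3 -m inch '[[[0,0,0.05,0,0,0,0],[0,0,0,0,0,0,0]]]'|grep -E 'pos|ft'
```

```text
position: [0.6487, -0.1205, 0.0583]
ft_force: [0.4, -0.6, 0.5]
position: [0.6487, -0.1205, 0.0578]
ft_force: [-0.4, 0.4, -0.6]
```

```bash
for k in 1; do python3 -m inch '[[[0,0,0.05,0,0,0,0],[0,0,0,0,0,0,0]]]'|grep -E 'pos|ft'; python3 -m inch '[[[0,0,0.05,0,0,0,0],[0,0,0,0,0,0,0]]]'|grep -E 'pos|ft'; python3 -m inch '[[[0,0,0.05,0,0,0,0],[0,0,0,0,0,0,0]]]'|grep -E 'pos|ft'; done
```

```text
position: [0.6487, -0.1205, 0.0573]
ft_force: [-0.1, 0.7, -1.1]
position: [0.6487, -0.1205, 0.0568]
ft_force: [0.7, 0.3, 0.4]
position: [0.6487, -0.1205, 0.0562]
ft_force: [0.0, -0.6, -0.2]
```

```bash
for k in 1; do python3 -m inch '[[[0,0,0.05,0,0,0,0],[0,0,0,0,0,0,0]]]'|grep -E 'pos|ft'; python3 -m inch '[[[0,0,0.05,0,0,0,0],[0,0,0,0,0,0,0]]]'|grep -E 'pos|ft|clock'; done
```

```text
position: [0.6487, -0.1205, 0.0557]
ft_force: [0.1, -0.4, -0.5]
clock: 9.43
position: [0.6487, -0.1205, 0.0552]
ft_force: [-0.4, -0.2, 0.5]
```

```bash
for k in 1; do python3 -m inch '[[[0,0,0.05,0,0,0,0],[0,0,0,0,0,0,0]]]'|grep -E 'pos|ft'; python3 -m inch '[[[0,0,0.05,0,0,0,0],[0,0,0,0,0,0,0]]]'|grep -E 'pos|ft|clock'; done
python3 - <<'E'
from h import *
p=optics.snapshot("wrist"); w=cloud(p); save(p,"w3")
a=p["color"][180:260,260:380,::-1]; cv2.imwrite("pics/w3c.png",cv2.resize(a,None,fx=5,fy=5,interpolation=cv2.INTER_CUBIC))
for v in range(206,240,2): print(v,[w[v,u].round(3).tolist() for u in (309,316,325,332)])
E
```

```text
position: [0.6488, -0.1205, 0.0548]
ft_force: [-0.1, -0.5, 0.1]
clock: 9.77
position: [0.6487, -0.1205, 0.0547]
ft_force: [-0.6, -0.5, 2.7]
206 [[0.634, -0.127, 0.033], [0.634, -0.122, 0.033], [0.635, -0.115, 0.031], [0.634, -0.11, 0.033]]
208 [[0.634, -0.127, 0.038], [0.634, -0.122, 0.039], [0.634, -0.115, 0.037], [0.634, -0.11, 0.037]]
210 [[0.634, -0.126, 0.042], [0.634, -0.121, 0.043], [0.634, -0.115, 0.041], [0.634, -0.11, 0.041]]
212 [[0.634, -0.126, 0.048], [0.635, -0.121, 0.045], [0.634, -0.115, 0.046], [0.634, -0.111, 0.047]]
214 [[0.63, -0.126, 0.062], [0.631, -0.121, 0.058], [0.634, -0.115, 0.05], [0.63, -0.111, 0.062]]
216 [[0.63, -0.125, 0.066], [0.632, -0.121, 0.06], [0.634, -0.116, 0.056], [0.63, -0.111, 0.066]]
218 [[0.63, -0.125, 0.07], [0.632, -0.121, 0.064], [0.632, -0.116, 0.065], [0.63, -0.112, 0.069]]
220 [[0.63, -0.125, 0.073], [0.632, -0.121, 0.068], [0.632, -0.116, 0.069], [0.631, -0.112, 0.071]]
222 [[0.63, -0.125, 0.077], [0.632, -0.121, 0.072], [0.631, -0.116, 0.073], [0.63, -0.112, 0.077]]
224 [[0.63, -0.125, 0.079], [0.631, -0.121, 0.076], [0.632, -0.116, 0.075], [0.63, -0.112, 0.08]]
226 [[0.631, -0.125, 0.082], [0.632, -0.121, 0.079], [0.632, -0.116, 0.078], [0.63, -0.112, 0.083]]
228 [[0.63, -0.125, 0.085], [0.632, -0.121, 0.082], [0.632, -0.116, 0.081], [0.63, -0.112, 0.085]]
230 [[0.63, -0.125, 0.089], [0.631, -0.121, 0.085], [0.632, -0.116, 0.084], [0.63, -0.112, 0.088]]
232 [[0.611, -0.123, 0.139], [0.632, -0.121, 0.087], [0.632, -0.116, 0.086], [0.61, -0.115, 0.141]]
234 [[0.61, -0.123, 0.14], [0.632, -0.121, 0.089], [0.632, -0.116, 0.089], [0.609, -0.115, 0.144]]
236 [[0.612, -0.123, 0.139], [0.632, -0.121, 0.093], [0.632, -0.116, 0.093], [0.61, -0.115, 0.144]]
238 [[0.612, -0.123, 0.14], [0.632, -0.121, 0.095], [0.632, -0.116, 0.095], [0.61, -0.115, 0.146]]
```

View pics/w3c.png

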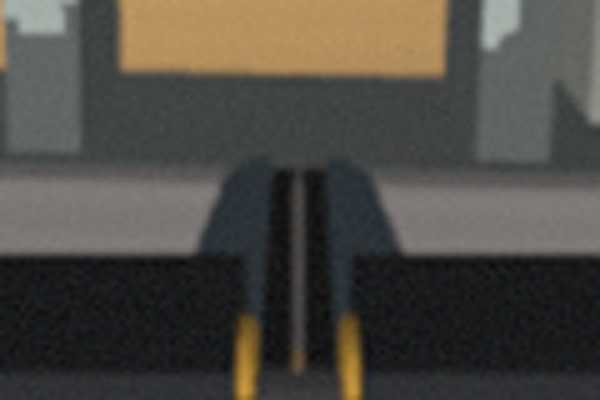

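Contact: the fingertips rest on the rail (crop 300,170) and the force is 2.7 N. I press slightly more, then slide.

```bash
python3 -m inch '[[[0,0,0.03,0,0,0,0],[0,0,0,0,0,0,0],[0,0,0,0,0,0,0]]]'; python3 -m inch '[[[0,0.53,0,0,0,0,0],[0,0.53,0,0,0,0,0],[0,0,0,0,0,0,0]]]'
```

```text
clock: 10.07
position: [0.6488, -0.1205, 0.0547]
ee_rot: [-0.0, 1.0, 0.0, 0.0]
ft_force: [-1.6, 0.9, 5.8]
opening: 0.0007
clock: 10.32
position: [0.6495, -0.1094, 0.0547]
ee_rot: [-0.0, 1.0, -0.0, 0.001]
ft_force: [-0.5, -0.9, 5.5]
opening: 0.0005
```

```bash
python3 -m inch '[[[0,0.51,0,0,0,0,0],[0,0.51,0,0,0,0,0],[0,0.51,0,0,0,0,0],[0,0.51,0,0,0,0,0],[0,0.51,0,0,0,0,0],[0,0.51,0,0,0,0,0],[0,0.51,0,0,0,0,0],[0,0.51,0,0,0,0,0],[0,0.51,0,0,0,0,0],[0,0.51,0,0,0,0,0],[0,0,0,0,0,0,0],[0,0,0,0,0,0,0]]]'|grep -E 'pos|ft'
```

```text
position: [0.6495, -0.0581, 0.0547]
ft_force: [0.1, -0.1, 5.6]
```

```bash
python3 - <<'E'
from h import *
f=[]
for i in range(3):
    p=optics.snapshot("wrist"); s=readout.read_state(); f.append(s["ft_force"])
print(np.mean(f,0),s["position"])
w=cloud(p); x,y,z=np.moveaxis(w,-1,0)
q=w[(z>.042)&(z<.048)&(x>.57)&(x<.62)]
h,e=np.histogram(q[:,1],np.arange(-.2,.28,.002)); print([(e[i].round(3),h[i]) for i in range(len(h)) if h[i]>25])
E
```

```text
[-0.22648534  0.50355039  5.16625498] [ 0.64946244 -0.05810011  0.05471377]
[(np.float64(-0.16), np.int64(34)), (np.float64(-0.158), np.int64(210)), (np.float64(-0.156), np.int64(236)), (np.float64(-0.154), np.int64(236)), (np.float64(-0.152), np.int64(229)), (np.float64(-0.15), np.int64(334)), (np.float64(-0.148), np.int64(44)), (np.float64(-0.094), np.int64(221)), (np.float64(-0.092), np.int64(246)), (np.float64(-0.09), np.int64(243)), (np.float64(-0.088), np.int64(236)), (np.float64(-0.086), np.int64(244)), (np.float64(-0.084), np.int64(47)), (np.float64(-0.032), np.int64(46)), (np.float64(-0.03), np.int64(251)), (np.float64(-0.028), np.int64(240)), (np.float64(-0.026), np.int64(237)), (np.float64(-0.024), np.int64(246)), (np.float64(-0.022), np.int64(223)), (np.float64(0.032), np.int64(160)), (np.float64(0.034), np.int64(279)), (np.float64(0.036), np.int64(245)), (np.float64(0.038), np.int64(222)), (np.float64(0.04), np.int64(237)), (np.float64(0.042), np.int64(212)), (np.float64(0.096), np.int64(213)), (np.float64(0.098), np.int64(352)), (np.float64(0.1), np.int64(213)), (np.float64(0.102), np.int64(237)), (np.float64(0.104), np.int64(228)), (np.float64(0.106), np.int64(181)), (np.float64(0.122), np.int64(120)), (np.float64(0.124), np.int64(79)), (np.float64(0.126), np.int64(52)), (np.float64(0.128), np.int64(29)), (np.float64(0.16), np.int64(71))]
```

```bash
python3 -m inch '[[[0,0.53,0,0,0,0,0],[0,0.53,0,0,0,0,0],[0,0.53,0,0,0,0,0],[0,0.53,0,0,0,0,0],[0,0.53,0,0,0,0,0],[0,0.53,0,0,0,0,0],[0,0.53,0,0,0,0,0],[0,0.53,0,0,0,0,0],[0,0.53,0,0,0,0,0],[0,0.53,0,0,0,0,0],[0,0.53,0,0,0,0,0],[0,0.53,0,0,0,0,0]]]'|grep -E 'pos|ft'; python3 -m inch '[[[0,0,0,0,0,0,0],[0,0,0,0,0,0,0]]]'
```

```text
position: [0.6493, 0.0045, 0.0547]
ft_force: [0.8, -3.7, 4.9]
clock: 12.63
position: [0.6493, 0.0056, 0.0547]
ee_rot: [-0.0, 1.0, 0.0, 0.001]
ft_force: [0.7, 0.3, 4.5]
opening: 0.0008
```

Each gap was touched at about 5 N. I lift and measure the jaw with the wrist camera.

```bash
python3 -m inch '[[[0,0,-2,0,0,0,0],[0,0,-3.5,0,0,0,0],[0,0,-3.5,0,0,0,0],[0,0,-3.5,0,0,0,0],[3,-0.9,0,0,0,0,0],[3,-0.9,0,0,0,0,0],[3,-0.9,0,0,0,0,0],[0,0,0,0,0,0,0],[0,0,0,0,0,0,0]]]'
cat > jaw.py <<'E'
from h import *
def jaw(c="wrist",x0=.38,x1=.66,y0=-.12,y1=.035,n=None):
    p=optics.snapshot(c); w=cloud(p); x,y,z=np.moveaxis(w,-1,0)
    if n: save(p,n)
    col=p["color"].astype(int); grey=(col.max(-1)-col.min(-1))<60
    k=(x>x0)&(x<x1)&(y>y0)&(y<y1)&(z>.032)&(z<.041)&grey
    l,lab,st,_=cv2.connectedComponentsWithStats(k.astype(np.uint8))
    m=w[lab==1+np.argmax(st[1:,4])]
    c,wh,a=cv2.minAreaRect((m[:,:2]*1000).astype(np.float32)); 
    yaw=a-90 if wh[1]>wh[0] else a
    return c,wh,np.radians(yaw),p,w
if __name__=="__main__":
    for c in("wrist","top"): print(c,jaw(c,x1=.53,n=c+"_j")[:3])
E
python3 jaw.py
```

```text
clock: 13.38
position: [0.5573, -0.0219, 0.1788]
ee_rot: [0.0, 1.0, 0.0, -0.0]
ft_force: [0.7, 0.3, 0.8]
opening: 0.0004
wrist ((469.4150390625, -39.966678619384766), (40.203948974609375, 79.85736846923828), np.float64(-0.2478570737023121))Traceback (most recent call last):
  File "jaw.py", line 13, in <module>
    for c in("wrist","top"): print(c,jaw(c,x1=.53,n=c+"_j")[:3])
                                     ~~~^^^^^^^^^^^^^^^^^^^
  File "jaw.py", line 8, in jaw
    m=w[lab==1+np.argmax(st[1:,4])]
               ~~~~~~~~~^^^^^^^^^^
    return _wrapfunc(a, 'argmax', axis=axis, out=out, **kwds)
    return bound(*args, **kwds)
ValueError: attempt to get argmax of an empty sequence
```

```bash
python3 -m inch '[[[3.4,-2.4,0,0,0,0,3.5],[3.4,-2.4,0,0,0,0,3.5],[3.4,-2.4,0,0,0,0,3.5],[0,0,0,0,0,-0.12,3.5],[0,0,0,0,0,-0.12,3.5],[0,0,0,0,0,-0.12,3.5],[0,0,0,0,0,-0.12,3.5],[0,0,0,0,0,-0.12,3.5],[0,0,0,0,0,-0.12,3.5],[0,0,0,0,0,-0.12,3.5],[0,0,0,0,0,-0.12,3.5],[0,0,0,0,0,-0.12,3.5]]]'
python3 -m inch '[[[0,0,0,0,0,-0.12,3.5],[0,0,0,0,0,-0.12,3.5],[0,0,3.6,0,0,0,3.5],[0,0,3.6,0,0,0,3.5],[0,0,3.6,0,0,0,3.5],[0,0,0,0,0,0,3.5],[0,0,0,0,0,0,3.5]]]'
python3 - <<'E'
from h import *
from scipy.spatial.transform import Rotation as R
s=readout.read_state(); m=R.from_quat(s["ee_rot"]).as_matrix(); print(m.round(3), s["qpos"])
E
```

```text
clock: 14.48
position: [0.4638, -0.0348, 0.1735]
ee_rot: [-0.48, 0.876, -0.041, -0.024]
ft_force: [0.1, -0.1, -0.2]
opening: 0.0347
clock: 15.07
position: [0.4571, -0.0102, 0.0563]
ee_rot: [-0.556, 0.827, -0.068, -0.045]
ft_force: [-0.7, 0.2, -0.0]
opening: 0.0354
[[-0.377 -0.926  0.001]
 [-0.914  0.372 -0.162]
 [ 0.15  -0.062 -0.987]] [ 0.07200281  0.3149139   2.04584505 -0.22625551  0.80495881 -2.52404594]
```

Joint 6 hit its range, so the tool tilted. It touched nothing. I raise and turn the other way.

```bash
python3 -m inch '[[[0,0,-3.5,0,0,0,3.5],[0,0,-3.5,0,0,0,3.5],[0,0,-3.5,0,0,0,3.5],[0,0,0,0,0,0.12,3.5],[0,0,0,0,0,0.12,3.5],[0,0,0,0,0,0.12,3.5],[0,0,0,0,0,0.12,3.5],[0,0,0,0,0,0,3.5],[0,0,0,0,0,0,3.5]]]'
cat > st.py <<'E'
from h import *
s=readout.read_state(); m=R.from_quat(s["ee_rot"]).as_matrix(); print(m.round(3).tolist(), "yaw of tool x",np.arctan2(m[1,0],m[0,0]).round(3),s["qpos"].round(2),s["position"].round(4),s["clock"])
# tool turn that gets the tool vertical, keeping the yaw of x
x=np.array([m[0,0],m[1,0],0]);x/=np.linalg.norm(x);z=np.array([0,0,-1.]);T=np.c_[x,np.cross(z,x),z]
print("level turn",R.from_matrix(m.T@T).as_rotvec().round(3))
E
python3 st.py
```

```text
clock: 15.82
position: [0.4582, 0.0069, 0.1631]
ee_rot: [-0.345, 0.935, -0.077, -0.024]
ft_force: [0.1, -0.3, -0.3]
opening: 0.0352
[[-0.761, -0.649, 0.009], [-0.641, 0.75, -0.161], [0.098, -0.128, -0.987]] yaw of tool x -2.441 [ 0.11  0.18  1.9  -0.18  1.08 -2.08] [0.4582 0.0069 0.1631] 15.8167
level turn [-0.129 -0.098  0.006]
```

```bash
python3 -m inch '[[[0,0,0,-0.065,-0.049,0,3.5],[0,0,0,-0.064,-0.049,0,3.5],[0,0,0,0,0,0.12,3.5],[0,0,0,0,0,0.12,3.5],[0,0,0,0,0,0.12,3.5],[0,0,0,0,0,0.12,3.5],[0,0,0,0,0,0.12,3.5],[0,0,0,0,0,0.12,3.5],[0,0,0,0,0,0.12,3.5],[0,0,0,0,0,0.12,3.5],[0,0,0,0,0,0.12,3.5],[0,0,0,0,0,0.12,3.5]]]' >/dev/null
python3 -m inch '[[[0,0,0,0,0,0.12,3.5],[0,0,0,0,0,0.12,3.5],[0,0,0,0,0,0.12,3.5],[0,0,0,0,0,0.12,3.5],[0,0,0,0,0,0.12,3.5],[0,0,0,0,0,0.12,3.5],[0,0,0,0,0,0.12,3.5],[0,0,0,0,0,0.12,3.5],[0,0,0,0,0,0.12,3.5],[0,0,0,0,0,0.12,3.5],[0,0,0,0,0,0.12,3.5]]]'
python3 -m inch '[[[0,0,0,0,0,0,3.5]]]' ; python3 st.py
```

```text
clock: 17.73
position: [0.4575, 0.0066, 0.1621]
ee_rot: [0.789, 0.614, -0.001, -0.0]
ft_force: [0.4, 0.1, -1.0]
opening: 0.035
clock: 17.82
position: [0.4575, 0.0066, 0.162]
ee_rot: [0.788, 0.615, -0.001, -0.0]
ft_force: [-0.3, 0.0, -0.7]
opening: 0.0349
[[0.242, 0.97, -0.002], [0.97, -0.242, -0.001], [-0.001, -0.002, -1.0]] yaw of tool x 1.326 [-0.01  0.18  1.9  -0.    1.07  0.24] [0.4575 0.0066 0.162 ] 17.8167
level turn [-0.002  0.001 -0.   ]
```

```bash
python3 -m inch '[[[-3.28,0.76,0,0,0,0,3.5],[-3.28,0.76,0,0,0,0,3.5],[-3.28,0.76,0,0,0,0,3.5],[0,0,3.8,0,0,0,3.5],[0,0,3.8,0,0,0,3.5],[0,0,3.8,0,0,0,3.5],[0,0,3.2,0,0,0,3.5],[0,0,0,0,0,0,3.5],[0,0,0,0,0,0,3.5]]]'
python3 - <<'E'
from h import *
p=optics.snapshot("wrist"); save(p,"w4")
E
```

```text
clock: 18.57
position: [0.454, -0.0945, 0.0148]
ee_rot: [0.787, 0.616, -0.003, -0.002]
ft_force: [-0.3, -0.2, 0.5]
opening: 0.0347
```

View pics/w4.png

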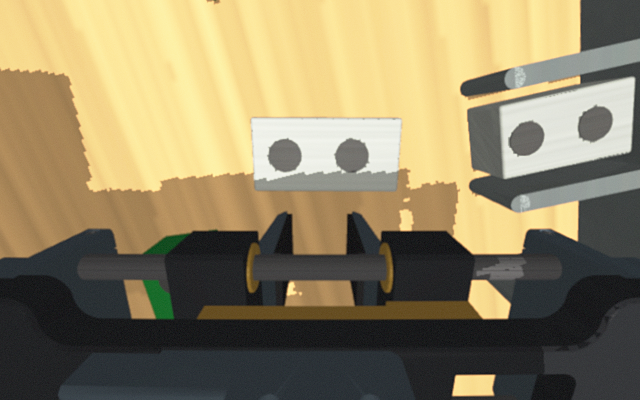

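The wrist view shows the jaw at (326,153) square to the two fingertips, right side toward them. Now I push sideways with a slow turn.

```bash
python3 -m inch '[[[1,0,0.4,0,0,0,3.5],[0.5,0,0,0,0,0,3.5],[0.5,0,0,0,0,0,3.5],[0.4,0,0,0,0,0,3.5],[0.4,0,0,0,0,-0.019,3.5],[0.4,0,0,0,0,-0.019,3.5],[0.4,0,0,0,0,-0.019,3.5],[0.4,0,0,0,0,-0.019,3.5],[0,0,0,0,0,0,3.5]]]'
python3 st.py; sed -i 's/for c in.*/print(jaw("wrist",x1=.555,y1=.06,n="wj")[:3])/' jaw.py; python3 jaw.py
```

```text
clock: 19.37
position: [0.4636, -0.0549, 0.0109]
ee_rot: [0.764, 0.645, -0.002, -0.001]
ft_force: [0.5, 0.4, 0.2]
opening: 0.0353
[[0.167, 0.986, -0.005], [0.986, -0.167, -0.0], [-0.001, -0.005, -1.0]] yaw of tool x 1.403 [-0.14  0.39  2.07 -0.    0.69  0.03] [ 0.4636 -0.0549  0.0109] 19.3667
level turn [-0.005  0.001 -0.   ]
((469.8624267578125, -26.681514739990234), (60.08397674560547, 80.49323272705078), np.float64(-0.16295350077976842))
```

```bash
python3 -m inch '[[[0.36,0,0,0,0,-0.021,3.5],[0.36,0,0,0,0,-0.021,3.5],[0.36,0,0,0,0,-0.021,3.5],[0.36,0,0,0,0,-0.021,3.5],[0.36,0,0,0,0,-0.021,3.5],[0.36,0,0,0,0,-0.021,3.5],[0.36,0,0,0,0,-0.021,3.5],[0,0,0,0,0,0,3.5]]]'
python3 - <<'E'
from jaw import *
c,wh,a,p,w=jaw("wrist",x1=.555,y1=.06,n="wj2"); print(c,wh,a)
x,y,z=np.moveaxis(w,-1,0); col=p["color"].astype(int)
k=(z>.033)&(z<.039)&(x>.4)&(x<.56)&(y<.06)&(y>-.06)&(col.min(-1)>90)&((col.max(-1)-col.min(-1))<60)
m=w[k]; c,wh,a=cv2.minAreaRect((m[:,:2]*1000).astype(np.float32)); print(c,wh,a)
E
python3 st.py
```

```text
clock: 20.08
position: [0.4661, -0.03, 0.0109]
ee_rot: [0.714, 0.7, -0.002, -0.001]
ft_force: [-0.2, 0.5, 0.4]
opening: 0.035
(468.789306640625, -0.41259765625) (58.97687911987305, 80.12360382080078) -0.020350145995676985
(468.9917907714844, 8.972389221191406) (40.25999450683594, 80.11042785644531) 88.89207458496094
[[0.022, 1.0, -0.005], [1.0, -0.022, -0.001], [-0.001, -0.005, -1.0]] yaw of tool x 1.549 [-0.09  0.39  2.07 -0.    0.69 -0.07] [ 0.4661 -0.0302  0.011 ] 20.1333
level turn [-0.005  0.001 -0.   ]
```

The jaw is now at (0.469, 0.009) with yaw -0.02, lined up with gap 3. I back off, turn 90° and go behind it.

```bash
python3 -m inch '[[[-1,0,0,0,0,0,3.5],[-2,0,0,0,0,0,3.5],[0,0,-3.5,0,0,0,0.9],[0,0,-3.5,0,0,0,0.9],[0,0,0,0,0,0.121,0.9],[0,0,0,0,0,0.121,0.9],[0,0,0,0,0,0.121,0.9],[0,0,0,0,0,0.121,0.9],[0,0,0,0,0,0.121,0.9],[0,0,0,0,0,0.121,0.9],[0,0,0,0,0,0.121,0.9],[0,0,0,0,0,0.121,0.9]]]' >/dev/null
python3 -m inch '[[[0,0,0,0,0,0.121,0.9],[0,0,0,0,0,0.121,0.9],[0,0,0,0,0,0.121,0.9],[0,0,0,0,0,0.121,0.9],[0,0,0,0,0,0.119,0.9],[0,0,0,0,0,0,0.9],[0,0,0,0,0,0,0.9]]]'
python3 st.py; python3 - <<'E'
from jaw import *
p=optics.snapshot("wrist"); save(p,"w5"); w=cloud(p); x,y,z=np.moveaxis(w,-1,0); col=p["color"].astype(int)
k=(z>.033)&(z<.039)&(x>.4)&(x<.55)&(y<.05)&(y>-.06)&(col.min(-1)>60)&((col.max(-1)-col.min(-1))<60)
m=w[k]; c,wh,a=cv2.minAreaRect((m[:,:2]*1000).astype(np.float32)); print(c,wh,a)
E
```

```text
clock: 21.72
position: [0.4657, -0.0611, 0.081]
ee_rot: [1.0, -0.01, -0.002, 0.001]
ft_force: [-0.2, -0.4, 1.0]
opening: 0.009
[[1.0, -0.02, -0.004], [-0.02, -1.0, -0.001], [-0.004, 0.001, -1.0]] yaw of tool x -0.02 [-0.15  0.29  1.98 -0.    0.87  1.44] [ 0.4657 -0.0611  0.081 ] 21.7167
level turn [0.001 0.004 0.   ]
(471.5168762207031, 8.700013160705566) (40.5545654296875, 75.0320816040039) 89.12257385253906
```

```bash
python3 -m inch '[[[-2.5,-2.34,0,0,0,0,0.9],[-2.5,-2.34,0,0,0,0,0.9],[-2.5,-2.34,0,0,0,0,0.9],[0,0,0,0,0,0,0.9],[0,0,3.5,0,0,0,0.9],[0,0,3.5,0,0,0,0.9],[0,0,0,0,0,0,0.9],[0,0,0,0,0,0,0.9]]]'
cat > ax.py <<'E'
import sys
from jaw import *
p=optics.snapshot("wrist"); save(p,sys.argv[1]); w=cloud(p); x,y,z=np.moveaxis(w,-1,0); col=p["color"].astype(int)
k=(z>.033)&(z<.039)&(x>.42)&(x<.66)&(y<.031)&(y>-.03)&(col.min(-1)>60)&((col.max(-1)-col.min(-1))<60)
l,lab,st,_=cv2.connectedComponentsWithStats(k.astype(np.uint8)); m=w[lab==1+np.argmax(st[1:,4])]
c,wh,a=cv2.minAreaRect((m[:,:2]*1000).astype(np.float32)); print("jaw",np.round(c,1),np.round(wh,1),round(a,2),"x",(m[:,0].min()*1e3).round(1),(m[:,0].max()*1e3).round(1))
for lo,hi in((-.04,-.01),(.02,.055)):
    for xa in (.575,.605):
        q=w[(z>.042)&(z<.048)&(x>xa-.015)&(x<xa+.015)&(y>lo)&(y<hi)]
        if len(q)>20: print("div",xa,np.percentile(q[:,1],[2,98]).round(4))
q=w[(z>.01)&(z<.03)&(x>.6)&(x<.66)&(y>-.015)&(y<.025)]
if len(q)>20: print("back wall x",np.median(q[:,0]))
s=readout.read_state(); print("tcp",s["position"].round(4),"F",s["ft_force"].round(1))
E
python3 ax.py w6
```

```text
clock: 22.43
position: [0.391, 0.0111, 0.0106]
ee_rot: [1.0, -0.011, -0.004, 0.001]
ft_force: [0.2, 0.1, 1.2]
opening: 0.0092
jaw [468.9   9. ] [40.  79.6] 89.11 x 428.8 508.8
tcp [0.3926 0.011  0.0117] F [-0.4 -0.6  0.6]
```

View pics/w6.png

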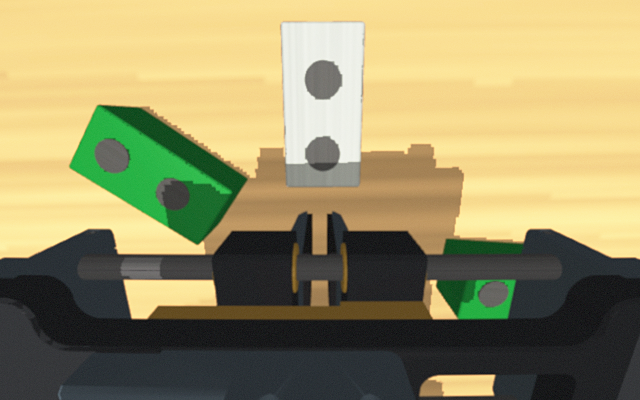

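The view shows the jaw (322,105) straight ahead of the fingertips with both green blocks clear to the sides. Pushing in.

```bash
python3 -m inch '[[[1,0,0,0,0,0,0.9],[0.6,0,0,0,0,0,0.9],[0.5,0,0,0,0,0,0.9],[0.5,0,0,0,0,0,0.9],[0.5,0,0,0,0,0,0.9],[0.5,0,0,0,0,0,0.9],[0.5,0,0,0,0,0,0.9],[0.5,0,0,0,0,0,0.9],[0.5,0,0,0,0,0,0.9],[0.5,0,0,0,0,0,0.9],[0.5,0,0,0,0,0,0.9],[0,0,0,0,0,0,0.9]]]'; python3 ax.py w7
```

```text
clock: 23.48
position: [0.4553, 0.0098, 0.011]
ee_rot: [1.0, -0.011, -0.001, 0.001]
ft_force: [0.3, -0.1, 0.4]
opening: 0.0091
jaw [511.4   7.9] [40.1 80.3] 88.72 x 470.9 551.8
div 0.575 [-0.0296 -0.0195]
div 0.575 [0.0343 0.044 ]
tcp [0.4551 0.0098 0.011 ] F [ 0.8  0.4 -0.1]
```

```bash
python3 -m inch '[[[0.6,0,0,0,0,0,0.9],[0.6,0,0,0,0,0,0.9],[0.6,0,0,0,0,0,0.9],[0.6,0,0,0,0,0,0.9],[0.6,0,0,0,0,0,0.9],[0.6,0,0,0,0,0,0.9],[0.6,0,0,0,0,0,0.9],[0.6,0,0,0,0,0,0.9],[0.6,0,0,0,0,0,0.9],[0.6,0,0,0,0,0,0.9],[0.6,0,0,0,0,0,0.9],[0.6,0,0,0,0,0,0.9]]]'; python3 -m inch '[[[0.3,0,0,0,0,0,0.9],[0.3,0,0,0,0,0,0.9],[0,0,0,0,0,0,0.9]]]';python3 ax.py w8
```

```text
clock: 24.53
position: [0.5255, 0.0082, 0.0107]
ee_rot: [1.0, -0.011, -0.002, 0.001]
ft_force: [-4.4, -0.3, 4.0]
opening: 0.0089
clock: 24.78
position: [0.5323, 0.008, 0.0106]
ee_rot: [1.0, -0.011, -0.001, 0.001]
ft_force: [-1.0, 1.0, -0.6]
opening: 0.0091
jaw [588.    6.1] [40.2 80.6] 88.6 x 547.6 628.7
div 0.575 [-0.0299 -0.0198]
div 0.605 [-0.0302 -0.0204]
div 0.575 [0.034  0.0438]
div 0.605 [0.0334 0.0434]
back wall x 0.6362513133646384
tcp [0.5323 0.008  0.0106] F [ 0.2 -0.1  0.3]
```

```bash
python3 -m inch '[[[0.2,0,0,0,0,0,0.9],[0.2,0,0,0,0,0,0.9],[0.2,0,0,0,0,0,0.9],[0,0,0,0,0,0,0.9]]]'|grep -E 'pos|ft';python3 -m inch '[[[0.1,0,0,0,0,0,0.9],[0,0,0,0,0,0,0.9]]]'|grep -E 'pos|ft';python3 -m inch '[[[0.05,0,0,0,0,0,0.9],[0,0,0,0,0,0,0.9]]]'|grep -E 'pos|ft'; python3 -m inch '[[[0.05,0,0,0,0,0,0.9],[0,0,0,0,0,0,0.9]]]'|grep -E 'pos|ft'
```

```text
position: [0.5379, 0.0079, 0.0106]
ft_force: [-1.0, 0.2, -1.1]
position: [0.5381, 0.0079, 0.0106]
ft_force: [-2.6, 1.1, 0.5]
position: [0.5388, 0.0079, 0.0106]
ft_force: [-1.7, 0.4, 0.8]
position: [0.5394, 0.0078, 0.0106]
ft_force: [-2.0, -0.5, -0.2]
```

```bash
python3 -m inch '[[[0.05,0,0,0,0,0,0.9],[0,0,0,0,0,0,0.9]]]'|grep -E 'pos|ft'; python3 -m inch '[[[0.05,0,0,0,0,0,0.9],[0,0,0,0,0,0,0.9]]]'|grep -E 'pos|ft';python3 ax.py w9
```

```text
position: [0.5398, 0.0078, 0.0106]
ft_force: [-1.7, -0.1, 1.1]
position: [0.5398, 0.0079, 0.0106]
ft_force: [-3.5, 0.1, 1.8]
jaw [596.    5.6] [52.5 81. ] 88.78 x 555.3 637.0
div 0.575 [-0.0298 -0.0198]
div 0.605 [-0.0302 -0.0204]
div 0.575 [0.0339 0.0438]
div 0.605 [0.0334 0.0434]
tcp [0.5398 0.0079 0.0106] F [-4.1 -0.8  2.9]
```

```bash
python3 -m inch '[[[0.05,0,0,0,0,0,0.9],[0,0,0,0,0,0,0.9]]]'|grep -E 'pos|ft'; python3 -m inch '[[[0.05,0,0,0,0,0,0.9],[0,0,0,0,0,0,0.9]]]'|grep -E 'pos|ft'; python3 -m inch '[[[-0.3,0,0,0,0,0,0.9],[-1,0,0,0,0,0,0.9],[-3,0,0,0,0,0,0.9],[0,0,-3.5,0,0,0,0.9],[0,0,-3.5,0,0,0,0.9],[-2,0,-3.5,0,0,0,0.9],[0,0,0,0,0,0,0.9],[0,0,0,0,0,0,0.9]]]';python3 ax.py w10
```

```text
position: [0.5398, 0.0078, 0.0106]
ft_force: [-5.3, 0.7, 3.5]
position: [0.5397, 0.0078, 0.0106]
ft_force: [-6.4, 1.9, 4.7]
clock: 27.05
position: [0.4797, 0.0094, 0.118]
ee_rot: [1.0, -0.011, 0.001, 0.0]
ft_force: [0.2, -0.5, -0.6]
opening: 0.0088
jaw [596.3   5.8] [51.4 80.7] 88.57 x 555.6 637.2
div 0.575 [-0.0301 -0.0203]
div 0.605 [-0.03   -0.0205]
div 0.575 [0.0339 0.0438]
div 0.605 [0.0334 0.0433]
tcp [0.479  0.0093 0.1165] F [ 1.1  0.  -0.5]
```

View pics/w10.png

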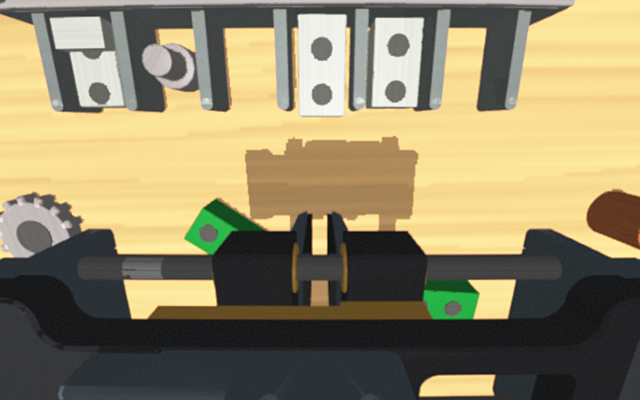

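The jaw (321,65) sits in the third gap, far end on the back wall and near end slightly proud of the noses. Everything else is in place and the arm is clear, so I hand in.

```bash
python3 -c "
from workcell import ticket; print(ticket.job_done())"
```

```text
the job is handed in; nothing more can be done
None
```

The job is done and handed in at about 27 s on the robot's clock.

- **Rail:** With the fingers closed, I slid a fingertip along the rail from the post end. It touched behind gaps 1, 2 and 3 in turn at roughly 5 N.
- **Jaw:** I pushed the loose grey jaw sideways until it lined up with the third gap, then pushed it straight in. It stopped against the back wall with the push force rising to about 6 N.

**Last checks:**
- The jaw's origin measures about (0.596, 0.006), against an expected home of about (0.5965, 0.006). Its far end is on the back wall at x ≈ 0.636–0.637, and its near end is about 5 mm proud of the noses.
- In the last wrist picture the neighbours in view (stored parts, green blocks) look undisturbed. I did not re-check the things outside that view. The gripper ended clear of everything.

**What disagreed or went wrong:**
- The rail was felt with the reported tool position at z = 0.0547 m, not the 0.075 m that the stated 19 mm tip offset implies. The tips are practically at the reported position, so I worked by touch and depth instead.
- The last joint reached its range limit during one turn in free air, tilting the tool just above the bench. I felt no contact, so I raised it and turned the other way.
- One jaw outline from the final pictures came out too wide (51 mm). That is probably part of the rack being included; the earlier ones measured 40 mm.

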